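# Preload a gauge link in a bench tension frame

### The arm

A 7-joint arm with a two-finger parallel gripper is mounted at the origin on the work surface. World frame = base frame: x ahead of the robot, y to its left, z up, the work surface at z = 0. Lengths are in m, angles in rad, forces in N, time in s.
With the tool pointing down it reaches from about 0.4 to 0.75 m from the base axis. Payload 19.5 kg.
Tool frame: the origin (TCP) lies at the very end of the fingers, on their centre line; the grasp point (between the pads) lies r.grip_point_offset behind it (r.grip_point_offset is the distance from the TCP to the grasp point, in m); z points along the fingers, y is the line along which they close (so a half turn about z gives the same grasp; the last joint's range is limited). The gripper opens to 85 mm and grips with 20 to 120 N. Pads are 22 mm wide; open, the fingers measure 114 mm over their backs; the gripper's body (76 mm by 85 mm) begins 54 mm behind the grasp point. The pads swing forward as they close: fully open they stand 13 mm farther back than shut.
Start: joints at [1.098, 0.707, -0.028, 1.485, 0.022, 0.951, -0.075], TCP at [0.24, -0.522, 0.231] pointing down, gripper open.
Joint ranges: [-2.71, 2.71], [-0.32, 2.16], [-1.57, 1.52], [0, 2.45], [-1.46, 4.6], [0, 2.02], [-2.83, 2.83]. Speed limits (rad/s): [1.89, 1.89, 2.57, 2.57, 3.01, 3.01, 3.01].

### API

Orientations are given as a unit quaternion [w, x, y, z].
In Python, from cell import status, cams, order, models, r gives the robot as it stands.
- The arm moves only by the tool arm_command, never from a script. Its argument "series" is text: rows parted by semicolons, each of 7 numbers parted by spaces: the closure, from 0 (fully open) to 1 (shut), then the shift along the tool's x, y, z scaled (see below), then the turn, a rotation vector about the tool's x, y, z scaled (see below). A call has 1 to 5 rows; each row shifts and turns the commanded pose from where the row before left it, along the tool's axes as they then stand; what a row does not reach is not made up. The controller multiplies each number of a shift by 100 cm and each number of a turn by 6 degrees. A row lasts 1/10 s, in which the tool goes at most 50 mm and 8.59 degrees, less where a joint would pass 70% of its speed; a pose out of reach is approached as far as the arm can. A call with a number of a shift or a turn outside -1 to 1 is refused whole. A call with a gripper value outside its range is refused whole. The fingers move at their own pace and stop on an object; "grip_force" is the grip in N (left out, the last holds). Time passes only in rows, so rows that do not move let the fingers close. It gives the time, the measured TCP pose, the force, the opening and the grip force at its end, in the units of the state.
- status.read_state(): the state, without advancing time (a new reading comes with each control period).
- cams.camera(name): name is "scene" or "top" or "wrist"; returns the picture (400x640x3 uint8, red, green, blue); there is no depth.
- cams.camera_model(name): a dict with "fx", "fy", "cx", "cy" (pixels), "k1" (the pictures are not rectified: a ray, as slopes to the right and down, at radius r is drawn at 1 + k1 r^2 times it, then the intrinsics apply), "camera_from_world" (4x4, takes a point from world to camera coordinates); the wrist camera has in their place "tool_from_camera" (4x4, takes a point from camera to tool coordinates, whose origin is the TCP and whose axes are the flange's). Camera axes: x right, y down, z forward; pixel columns grow to the right and rows downward; lengths in m; the calibration is good to about 2 mm. A picture is of the moment at which its call begins: read the wrist's pose just before it. camera_model takes no time and is no camera call.
- order.job_done(): hands the job in; it is judged then, once.
Trained networks look in the newest picture that a camera, given by its name, has taken for a name from the list of things; names that differ only in an ending like _2 or _b are one class to them, and where a whole thing is asked for, a point or a joint stands for the part that bears it (a point fixed in the world has none). Each returns a list of dicts, best first, with "score" (0 to 1); they miss things now and then, are a little off and sometimes report something else, mostly with a low value. They report only what shows in the picture. A call takes as long as a camera call. They do not tell look-alikes from the thing itself.
- models.look_for(camera, thing): "bbox" ([centre column, centre row, width, height] in pixels, round what is visible of it).
- models.mark_of(camera, thing): "centre" ([row, column] in pixels: a listed point, or the origin of a listed thing).
The state is a dict: "clock": time; "q": joint angles; "qvel": joint speeds; "effort": joint torques, N m; "eef_pos": TCP position; "tcp_rot": TCP orientation; "wrist_force": force on the tool from outside, world axes, zero at the start; "ft_torque": the same for the moment, N m; "gripper_width": finger opening in m; "grasp_force": force on a finger pad.
Only numpy, scipy, OpenCV 4.12 (cv2) and the standard library are available. Lean on these libraries where they do the work, as an engineer would, in place of code of your own. Each camera call takes 0.05 s, during which the arm holds its last target. There are 200 camera calls.

### The job

Hook the loose steel gauge link onto the tension frame, flat and with an eye over each post, and let go of it. Then wind the black tension wheel clockwise (seen from above) through its free travel until it turns firm, stop there without overtightening, and let go so that the link stays stretched at that set tension; leave the other things on the bench alone.

Things in the scene. Friction and masses are not known exactly. Their poses are not given: they have to be found in the camera images.
- link_center (a point): Centre of the grey plastic gauge box (24 mm wide along x, 34 mm long along y, 24 mm tall) on the middle of the loose flat steel link. The link's underside is 18 mm below this point, the box's top 12 mm above it. The strip under the box is 20 mm wide, so the box can be gripped across from above, down to the bench. It starts lying flat on the bench, box up.
- link: The loose steel link (about 160 g), a dog-bone strip 6 mm thick, 152 mm long (y), 32 mm wide at the ends. Origin mid-underside, x across, y along, z up. At each end, centred 55 mm from the middle, is a rectangular eye right through, 26 mm long (y) by 16 mm wide; the end wall beyond it is 8 mm. Both ends are alike, so it fits either way round.
- frame: Tension frame, fixed to the bench: aluminium base 80 mm (x) by 315 mm (y) by 14 mm tall, spring housing (top 56 mm up) at the -y end, gear block with the wheel at the +y end. Origin on the bench, 55 mm short (-y) of the carriage post's starting place; y runs from anchor to wheel, z up; posts, link and wheel axis all lie on x = 0.
- anchor_post (a point): Foot of the anchor post on its axis, on the top face of the anchor block (44 mm x by 36 mm y, top 30 mm above the bench) on which one end of the link rests. The post is 10 mm thick, 19 mm tall above this point, its top 5 mm tapering to 5 mm thick. It starts 44 to 66 mm to the -y side of the frame's origin.
- anchor: The anchor block with its post. It slides towards the frame's +y with a drag of about 1.5 N until it meets a stiff spring inside the housing, 3 to 13 mm beyond its start; where that happens cannot be seen, only felt. Nothing pulls it back over the free travel. Origin on the bench level below the post.
- carriage_post (a point): Foot of the carriage post: block, post and height like those of the anchor post. It starts 55 mm to the +y side of the frame's origin and moves 12 mm towards +y, away from the anchor, for each radian that the wheel turns clockwise; it can move 65 mm.
- wheel_center (a point): Centre, half-way up, of the black ribbed tension wheel: a disc 64 mm across and 22 mm tall, vertical axis, underside 58 mm and top 80 mm above the bench, on a 24 mm thick neck above the 50 x 50 mm gear block (top 45 mm up). It can be gripped across its rim from any side.
- wheel (a joint): Turn of the wheel in rad, 0 at the start, growing clockwise from above (tightening). Free, it takes about 0.5 N m of drag, and it stays where it is left. After 1.5 to 2.5 rad of slack the torque climbs about 1 N m per rad. The set, firm feel is 0.3 N m above the free-turning torque; 0.5 above is overtight. While the turning pauses the drag may flip sign: compare like readings.
- multimeter: Yellow multimeter, 75 x 150 x 36 mm, a bystander; origin under its centre.
- hard_drive: Bare aluminium hard drive, 100 x 146 x 25 mm, a bystander; origin under its centre.
- flux_bottle: Small white bottle, 44 mm thick, 110 mm tall, a bystander; origin under its centre.
- driver: Screwdriver, 160 mm long, lying, a bystander; origin at its middle.
There are look-alikes about, which are no part of the job. Leave any turquoise look-alike of the link alone.

How it is judged:
By the outcome, as a careful person would: the job done as asked, in the order asked, and still so for the second after the job is handed in, with the robot touching nothing.
It also fails if it takes over 69 s, if anything falls off the work surface, if the arm or the gripper's body presses on something with over 40 N, if the wrist force passes 120 N, or if a joint passes its speed limit or range.

## Working session

There is one attempt and no reset: what is moved stays moved. The work goes in short steps, Python scripts to look and compute and a tool call to move; the robot and the scene stay as the last step left them, time stands still between calls to the robot, and variables do not carry over. Pictures are saved under pics/ and viewed, at most 12 in all, crops included, and the job is handed in when it is done.

Besides the shell and the picture viewer there is one more tool, called after "Emit:" by a JSON object that holds its "name" and its "arguments", one argument or row to a line. arm_command: Moves the arm, as the interface text tells. Its arguments: {"type":"object","properties":{"series":{"type":"string"},"grip_force":{"type":"number"}},"required":["series"]}

```bash
ls; mkdir -p pics
cat > h.py <<'E'
import numpy as np, cv2
from cell import status, cams, order, models, r
from scipy.spatial.transform import Rotation as R
def ray(name,u,v,st=None):
    m=cams.camera_model(name)
    K=np.array([[m['fx'],0,m['cx']],[0,m['fy'],m['cy']],[0,0,1.]])
    p=cv2.undistortPoints(np.array([[[u,v]]],float),K,np.array([m['k1'],0,0,0.]))[0,0]
    d=np.array([p[0],p[1],1.])
    if name=='wrist':
        w,x,y,z=st['tcp_rot'];Rt=R.from_quat([x,y,z,w]).as_matrix();T=np.array(m['tool_from_camera'])
        return Rt@T[:3,3]+np.array(st['eef_pos']), Rt@T[:3,:3]@d
    T=np.linalg.inv(np.array(m['camera_from_world']));return T[:3,3],T[:3,:3]@d
def at(name,u,v,z,st=None):
    o,d=ray(name,u,v,st);return o+d*(z-o[2])/d[2]
def snap(name,f=None):
    st=status.read_state();im=cams.camera(name)
    if f: cv2.imwrite('pics/'+f,im[:,:,::-1])
    return st,im
def marks(cam,things,st=None):
    for t,z in things:
        for d in models.mark_of(cam,t)[:3]:
            v,u=d['centre'];print(cam,t,round(d['score'],2),[round(u),round(v)],np.round(at(cam,u,v,z,st),3))
E
python3 - <<'E'
from h import *
st,_=snap('top','top0.png');print(st,r.grip_point_offset)
marks('top',[('link_center',.018),('link',0),('anchor_post',.03),('carriage_post',.03),('wheel_center',.069),('frame',0)])
snap('scene','sc0.png')
marks('scene',[('link_center',.018),('anchor_post',.03),('carriage_post',.03),('wheel_center',.069)])
E
```

```text
pics
{'clock': 0.0, 'q': array([ 1.09832897,  0.70709374, -0.02763601,  1.48499477,  0.02200561,
        0.95091695, -0.07549634]), 'qvel': array([-0.00074183,  0.00090131,  0.00159376, -0.00081058, -0.00300347,
       -0.00093598,  0.00056144]), 'effort': array([-1.47535015e-04, -8.83230901e+01,  1.23462070e+00, -2.36164713e+01,
        1.68898248e-02,  6.64374660e-03,  1.87802550e-05]), 'eef_pos': array([ 0.23999543, -0.52222451,  0.23083361]), 'tcp_rot': array([-5.39047972e-04,  9.76892027e-01,  2.13732682e-01, -1.32662835e-04]), 'wrist_force': array([0.84073561, 0.29407498, 0.20469175]), 'ft_torque': array([0.02337311, 0.06020865, 0.02407524]), 'grasp_force': 0.0, 'gripper_width': 0.08554176517171272} 0.0187
top link_center 0.75 [332, 111] [ 0.832 -0.051  0.018]
top link_center 0.74 [386, 305] [ 0.336 -0.179  0.018]
top link_center 0.74 [228, 318] [0.309 0.213 0.018]
top link 0.81 [303, 266] [0.433 0.027 0.   ]
top link 0.78 [230, 316] [0.311 0.211 0.   ]
top link 0.66 [383, 299] [ 0.35  -0.174  0.   ]
top anchor_post 0.63 [357, 187] [ 0.631 -0.11   0.03 ]
top carriage_post 0.64 [313, 196] [0.61 0.   0.03]
top wheel_center 0.62 [277, 197] [0.603 0.088 0.069]
top wheel_center 0.19 [167, 186] [0.631 0.355 0.069]
top frame 0.96 [336, 194] [ 0.616 -0.059  0.   ]
scene link_center 0.95 [365, 204] [0.418 0.014 0.018]
scene link_center 0.77 [451, 219] [0.302 0.204 0.018]
scene link_center 0.76 [333, 169] [ 0.346 -0.177  0.018]
scene anchor_post 0.52 [272, 208] [ 0.624 -0.117  0.03 ]
scene carriage_post 0.66 [300, 225] [ 0.614 -0.018  0.03 ]
scene wheel_center 0.56 [336, 229] [0.598 0.086 0.069]
```

View pics/top0.png

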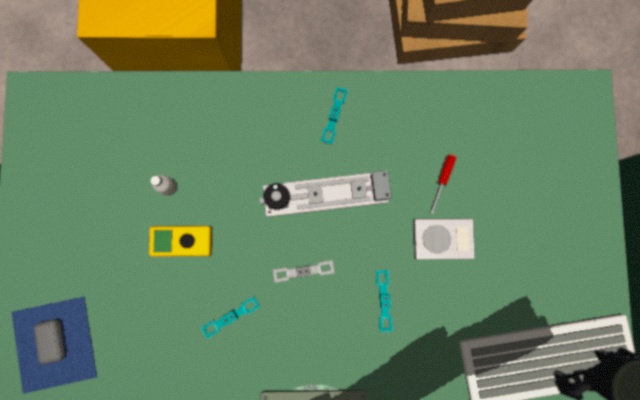

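View pics/sc0.png

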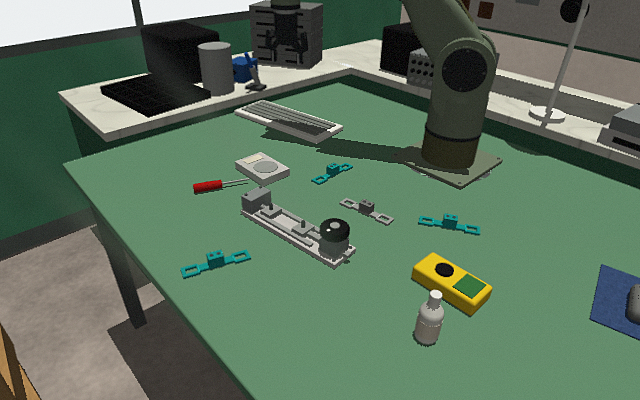

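Four link-shaped things are in the top picture. The turquoise ones at (334,115), (384,300) and (230,316) are look-alikes. The grey steel one at (303,271) fits the description. The frame is at (325,193), with the wheel at (277,197) and the spring housing at (381,185). I'll confirm the link with a crop and plan the approach.

```bash
cat >> h.py <<'E'
def plan(pos,yaw,n,st=None):
    "rows to reach tcp pos, tool-x yaw (deg), tool down, in n equal rows"
    st=st or status.read_state();w,x,y,z=st['tcp_rot'];p=np.array(st['eef_pos'])
    R0=R.from_quat([x,y,z,w]);a=np.radians(yaw)
    Rt=R.from_matrix(np.array([[np.cos(a),np.sin(a),0],[np.sin(a),-np.cos(a),0],[0,0,-1]]))
    rv=(R0.inv()*Rt).as_rotvec();dp=(np.array(pos)-p)/n
    print('from',p.round(4),'yaw',np.degrees(np.arctan2(*R0.as_matrix()[[1,0],0])).round(2),'zaxis',R0.as_matrix()[:,2].round(3))
    for i in range(n):
        Ri=R0*R.from_rotvec(rv*i/n)
        print(' '.join('%.4f'%v for v in np.r_[Ri.inv().apply(dp),np.degrees(rv)/n/6]))
E
python3 - <<'E'
from h import *
im=cv2.imread('pics/top0.png')
cv2.imwrite('pics/crop0.png',cv2.resize(im[160:350,200:420],None,fx=3,fy=3,interpolation=cv2.INTER_CUBIC))
# link axis by low-saturation segmentation
a=im[255:290,265:345].astype(int);s=a.max(2)-a.min(2)
ys,xs=np.where((s<25)&(a.max(2)>60));p=np.c_[xs+265,ys+255].astype(np.float32)
c,(wd,ht),ang=cv2.minAreaRect(p);B=cv2.boxPoints((c,(wd,ht),ang));print(c,wd,ht,len(p))
W=np.array([at('top',u,v,.006) for u,v in B]);print(W.round(3),W.mean(0))
g=np.array([at('top',u,v,.006)[:2] for u,v in p]);e=np.linalg.svd(g-g.mean(0))[2][0];e*=np.sign(e[1])
print(g.mean(0),'link y dir deg',np.degrees(np.arctan2(e[1],e[0])))
plan([.41,.02,.20],95,13)
print(np.array(cams.camera_model('wrist')['tool_from_camera']).round(3))
E
```

```text
(303.0362243652344, 270.7398376464844) 14.197663307189941 61.26823043823242 638
[[ 0.429  0.106  0.006]
 [ 0.451 -0.047  0.006]
 [ 0.416 -0.052  0.006]
 [ 0.394  0.101  0.006]] [0.42237704 0.02707779 0.006     ]
[0.42208469 0.02696172] link y dir deg 98.36307166690013
from [ 0.2401 -0.5224  0.2313] yaw 24.68 zaxis [-0.  0. -1.]
0.0293 -0.0325 0.0024 -0.0001 -0.0001 -0.9015
0.0322 -0.0295 0.0024 -0.0001 -0.0001 -0.9015
0.0349 -0.0264 0.0024 -0.0001 -0.0001 -0.9015
0.0372 -0.0230 0.0024 -0.0001 -0.0001 -0.9015
0.0392 -0.0194 0.0024 -0.0001 -0.0001 -0.9015
0.0409 -0.0156 0.0024 -0.0001 -0.0001 -0.9015
0.0421 -0.0117 0.0024 -0.0001 -0.0001 -0.9015
0.0430 -0.0076 0.0024 -0.0001 -0.0001 -0.9015
0.0436 -0.0035 0.0024 -0.0001 -0.0001 -0.9015
0.0437 0.0006 0.0024 -0.0001 -0.0001 -0.9015
0.0435 0.0047 0.0024 -0.0001 -0.0001 -0.9015
0.0428 0.0088 0.0024 -0.0001 -0.0001 -0.9015
0.0418 0.0128 0.0024 -0.0001 -0.0001 -0.9015
[[-0.001 -0.958 -0.288  0.074]
 [ 1.    -0.001 -0.     0.   ]
 [ 0.    -0.288  0.958 -0.143]
 [ 0.     0.     0.     1.   ]]
```

View pics/crop0.png

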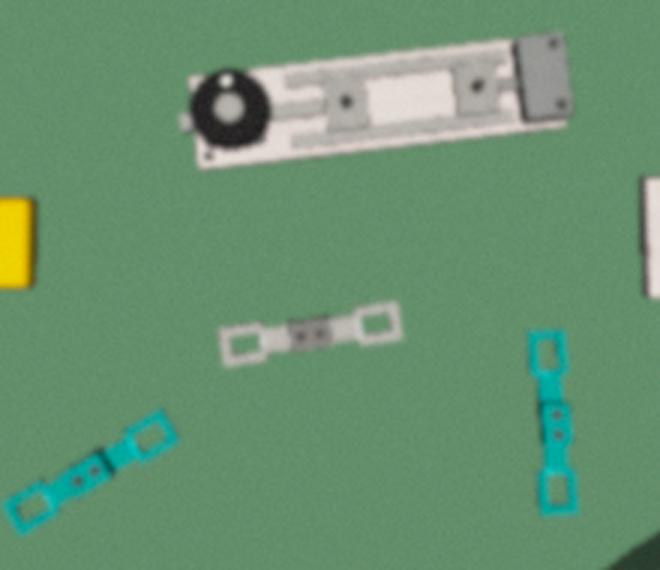

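The crop confirms it: the grey dog-bone with the grey box is the only non-turquoise link. The segmented outline is 153 x 35 mm, which matches the size given. Moving above it.

Emit:
{"name": "arm_command", "arguments": {
  "series": "0 0.029 -0.032 0.002 0 0 -0.9; 0 0.032 -0.030 0.002 0 0 -0.9; 0 0.035 -0.026 0.002 0 0 -0.9; 0 0.037 -0.023 0.002 0 0 -0.9; 0 0.039 -0.019 0.002 0 0 -0.9"
}}

```text
clock: 1.1
eef_pos: [0.3055, -0.3132, 0.2214]
tcp_rot: [0.0, 0.899, 0.438, 0.0]
wrist_force: [1.3, -0.4, -0.2]
gripper_width: 0.0858
grasp_force: 0.0
```

Emit:
{"name": "arm_command", "arguments": {
  "series": "0 0.041 -0.016 0.002 0 0 -0.9; 0 0.042 -0.012 0.002 0 0 -0.9; 0 0.043 -0.008 0.002 0 0 -0.9; 0 0.044 -0.004 0.002 0 0 -0.9; 0 0.044 0.001 0.002 0 0 -0.9"
}}

```text
clock: 1.6
eef_pos: [0.3704, -0.1034, 0.2114]
tcp_rot: [0.0, 0.772, 0.635, 0.0]
wrist_force: [1.0, -1.5, -0.1]
gripper_width: 0.0852
grasp_force: 0.0
```

Emit:
{"name": "arm_command", "arguments": {
  "series": "0 0.044 0.005 0.002 0 0 -0.9; 0 0.043 0.009 0.002 0 0 -0.9; 0 0.042 0.013 0.002 0 0 -0.9; 0 0 0 0 0 0 0; 0 0 0 0 0 0 0"
}}

```text
clock: 2.1
eef_pos: [0.4105, 0.0214, 0.2053]
tcp_rot: [-0.0, 0.676, 0.737, -0.0]
wrist_force: [-0.5, -0.9, -0.2]
gripper_width: 0.0857
grasp_force: 0.0
```

Run:
```python
from h import *
st,im=snap('wrist','w1.png')
marks('wrist',[('link_center',.018),('link',0.0)],st)
a=im.astype(int);s=a.max(2)-a.min(2)
m=((s<30)&(a.max(2)>60)).astype(np.uint8);n,l,sta,c=cv2.connectedComponentsWithStats(m)
for i in range(1,n):
    if sta[i,4]>500: print(i,sta[i],c[i].round())
plan([.422,.027,.1],98.4,3,st)
```

```text
wrist link_center 0.79 [271, 312] [ 0.351 -0.176  0.018]
wrist link_center 0.67 [332, 175] [0.42  0.029 0.018]
wrist link_center 0.56 [624, 264] [ 0.825 -0.06   0.018]
wrist link 0.84 [272, 303] [ 0.35  -0.176  0.   ]
wrist link 0.82 [335, 176] [0.425 0.023 0.   ]
wrist link 0.81 [614, 257] [ 0.83  -0.059 -0.   ]
35 [   0   98  108  134 5381] [ 71. 168.]
36 [ 442   98   88  207 9106] [478. 206.]
43 [  107   113   301   132 25868] [256. 185.]
from [0.4105 0.0214 0.2053] yaw 94.96 zaxis [-0.  0. -1.]
0.0015 0.0040 0.0351 -0.0003 -0.0002 -0.1913
0.0014 0.0040 0.0351 -0.0003 -0.0002 -0.1913
0.0014 0.0040 0.0351 -0.0003 -0.0002 -0.1913
```

View pics/w1.png

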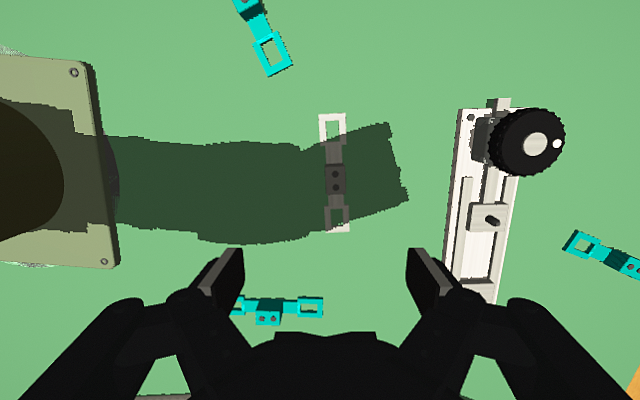

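The wrist view shows the grey link upright at (335,175), with ends at (332,114) and (338,232). The frame is on the right, wheel (525,142), carriage post (492,220). Refining the link pose.

Run:
```python
from h import *
st=status.read_state()
a=at('wrist',332,114,.006,st);b=at('wrist',338.5,232,.006,st);c=at('wrist',335.5,179,.030,st)
print(a,b,(a+b)/2,np.linalg.norm(a-b),np.degrees(np.arctan2(*(a-b)[[1,0]])),c)
plan([.422,.026,.005],98.4,5,st)
```

```text
[0.41344088 0.09758251 0.006     ] [ 0.43568398 -0.05224427  0.006     ] [0.42456243 0.02266912 0.006     ] 0.15146886846375496 98.44438311109327 [0.42350993 0.02484509 0.03      ]
from [0.4103 0.0199 0.2054] yaw 94.76 zaxis [-0. -0. -1.]
0.0010 0.0024 0.0401 -0.0001 0.0005 -0.1213
0.0010 0.0024 0.0401 -0.0001 0.0005 -0.1213
0.0010 0.0025 0.0401 -0.0001 0.0005 -0.1213
0.0009 0.0025 0.0401 -0.0001 0.0005 -0.1213
0.0009 0.0025 0.0401 -0.0001 0.0005 -0.1213
```

Emit:
{"name": "arm_command", "arguments": {
  "series": "0 0.0005 0.003 0.04 0 0 -0.12; 0 0.0005 0.003 0.04 0 0 -0.12; 0 0.0005 0.003 0.04 0 0 -0.12; 0 0.0005 0.003 0.04 0 0 -0.12; 0 0.0005 0.002 0.02 0 0 -0.12"
}}

```text
clock: 2.75
eef_pos: [0.4234, 0.024, 0.0229]
tcp_rot: [-0.001, 0.653, 0.757, -0.001]
wrist_force: [-0.3, 1.1, 0.6]
gripper_width: 0.0855
grasp_force: 0.0
```

Emit:
{"name": "arm_command", "arguments": {
  "series": "0 0 0 0 0 0 0; 0 0 0 0 0 0 0; 0 0 0 0 0 0 0"
}}

```text
clock: 3.05
eef_pos: [0.4245, 0.0245, 0.0266]
tcp_rot: [0.001, 0.653, 0.757, 0.001]
wrist_force: [-0.5, -0.3, 0.2]
gripper_width: 0.0856
grasp_force: 0.0
```

Emit:
{"name": "arm_command", "arguments": {
  "series": "0 0 0 0.010 0 0 0; 0 0 0 0.010 0 0 0; 0 0 0 0 0 0 0; 0.5 0 0 0 0 0 0; 0.7 0 0 0 0 0 0",
  "grip_force": 40
}}

```text
clock: 3.55
eef_pos: [0.4276, 0.0251, 0.0079]
tcp_rot: [-0.002, 0.653, 0.757, -0.002]
wrist_force: [0.4, 0.7, -0.6]
gripper_width: 0.059
grasp_force: 0.0
```

Emit:
{"name": "arm_command", "arguments": {
  "series": "1 0 0 0 0 0 0; 1 0 0 0 0 0 0; 1 0 0 0 0 0 0; 1 0 0 0 0 0 0; 1 0 0 0 0 0 0"
}}

```text
clock: 4.05
eef_pos: [0.4274, 0.025, 0.008]
tcp_rot: [-0.002, 0.653, 0.757, -0.002]
wrist_force: [-1.6, 0.8, 7.1]
gripper_width: 0.0234
grasp_force: 39.6
```

Emit:
{"name": "arm_command", "arguments": {
  "series": "1 0 0 -0.03 0 0 0; 1 0 0 -0.04 0 0 0; 1 -0.03 0.01 -0.04 0 0 0; 1 -0.04 0.02 -0.03 0 0 0; 1 -0.044 0.026 0 0 0 0"
}}

```text
clock: 4.55
eef_pos: [0.4991, -0.0765, 0.1484]
tcp_rot: [-0.0, 0.653, 0.758, -0.0]
wrist_force: [2.4, 1.5, -2.6]
gripper_width: 0.0232
grasp_force: 40.3
```

Emit:
{"name": "arm_command", "arguments": {
  "series": "1 0 0 0 0 0 0; 1 0 0 0 0 0 0; 1 0 0 0 0 0 0; 1 0 0 0 0 0 0"
}}

```text
clock: 4.95
eef_pos: [0.4973, -0.0744, 0.1444]
tcp_rot: [-0.002, 0.652, 0.758, -0.002]
wrist_force: [-0.7, 0.6, -1.0]
gripper_width: 0.0232
grasp_force: 40.2
```

Run:
```python
from h import *
st,im=snap('wrist','w2.png');print(st['eef_pos'],st['tcp_rot'],st['wrist_force'])
marks('wrist',[('anchor_post',.03),('carriage_post',.03),('wheel_center',.069),('link_center',st['eef_pos'][2]+.012),('frame',0)],st)
m=cams.camera_model('wrist');print(m['fx'],m['cx'],m['cy'],m['k1'])
```

```text
[ 0.49731886 -0.07436354  0.14435926] [-0.00239517  0.65223461  0.75801038 -0.00213056] [-0.71486928  0.5840666  -1.01447404]
wrist anchor_post 0.76 [443, 253] [ 0.627 -0.116  0.03 ]
wrist carriage_post 0.8 [467, 145] [ 0.619 -0.006  0.03 ]
wrist wheel_center 0.76 [513, 11] [0.604 0.087 0.069]
wrist link_center 0.82 [639, 223] [ 0.653 -0.029  0.156]
wrist link_center 0.61 [324, 257] [ 0.497 -0.071  0.156]
wrist link_center 0.55 [177, 265] [ 0.42  -0.088  0.156]
wrist frame 0.58 [443, 193] [ 0.624 -0.06   0.   ]
275.95618802556885 324.8247176183801 200.08611647715492 -0.007107689623030172
```

View pics/w2.png

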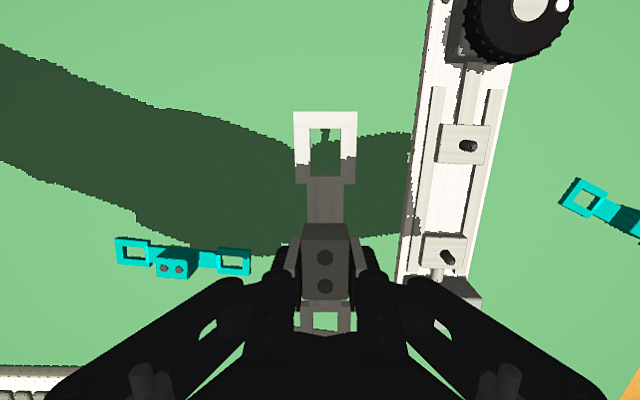

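The wrist view shows the link held level at (325,257), with its far eye at (325,152). The carriage post is at (467,145) and the anchor post at (446,256). Enlarging the posts to pin down their axes.

Run:
```python
from h import *
im=cv2.imread('pics/w2.png')
c=cv2.resize(im[115:275,410:510],None,fx=5,fy=5,interpolation=cv2.INTER_CUBIC)
cv2.imwrite('pics/crop1.png',np.hstack([c[:400],c[400:]])[:, :1000][:, :].copy() if 0 else cv2.resize(np.hstack([c[:400],c[400:]]),(800,320)))
st=status.read_state()
for u,v,z in [(294,112,.142),(356,112,.142),(294,184,.142),(356,184,.142),(310,128,.142),(341,128,.142)]: print(u,v,at('wrist',u,v,z,st).round(4))
print(st['eef_pos'])
```

```text
294 112 [ 0.4721 -0.0021  0.142 ]
356 112 [0.5028 0.0025 0.142 ]
294 184 [ 0.4764 -0.0389  0.142 ]
356 184 [ 0.5095 -0.034   0.142 ]
310 128 [ 0.481  -0.0086  0.142 ]
341 128 [ 0.4967 -0.0063  0.142 ]
[ 0.49768578 -0.07513948  0.14446701]
```

View pics/crop1.png

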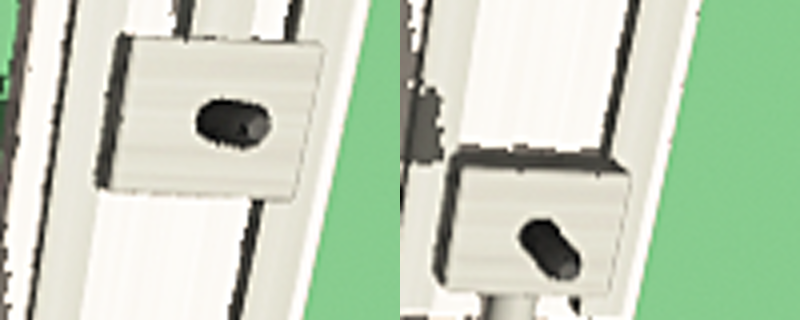

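Run:
```python
from h import *
st=status.read_state()
f=lambda u,v,z:at('wrist',u,v,z,st)
for n,C,ft,tp in [('car',[(442.5,124.3),(491.3,126.3),(483.3,165),(437.5,161.8)],(464.5,145),(474.5,146.5)),('anc',[(426.3,236.3),(467,238),(462.5,268.3),(421.8,265.8)],(445,255),(452.5,262))]:
    P=np.array([f(*c,.03) for c in C]);print(n,P.mean(0).round(4),'sizes',[np.linalg.norm(P[i]-P[(i+1)%4]).round(4) for i in range(4)],'foot',f(*ft,.03).round(4),'top',f(*tp,.049).round(4),
    'xdir',[np.degrees(np.arctan2(*(P[1]-P[0])[[1,0]])).round(1),np.degrees(np.arctan2(*(P[2]-P[3])[[1,0]])).round(1)])
# frame base long edges from image: right edge (green boundary)
im=cv2.imread('pics/w2.png').astype(int);E=[]
for v in range(150,260,5):
    row=im[v];g=(row[:,1]-row[:,2]>40)
    u=[u for u in range(470,530) if g[u] and not g[u-1]]
    if u:E.append(f(u[0]-.5,v,.014))
E=np.array(E);k=np.polyfit(E[:,1],E[:,0],1);res=E[:,0]-np.polyval(k,E[:,1]);print('edge yaw',90-np.degrees(np.arctan(k[0])),abs(res).max(),'edge x at y=-.06',np.polyval(k,-.06))
```

```text
car [ 0.6166 -0.0074  0.03  ] sizes [np.float64(0.0442), np.float64(0.0351), np.float64(0.0434), np.float64(0.0338)] foot [ 0.6175 -0.0075  0.03  ] top [ 0.6167 -0.007   0.049 ] xdir [np.float64(6.3), np.float64(4.6)]
anc [ 0.6287 -0.1161  0.03  ] sizes [np.float64(0.0415), np.float64(0.0347), np.float64(0.0432), np.float64(0.0336)] foot [ 0.6301 -0.1189  0.03  ] top [ 0.6289 -0.1165  0.049 ] xdir [np.float64(6.0), np.float64(4.6)]
edge yaw 96.22005976848685 0.000494273353653929 edge x at y=-.06 0.6618937428718913
```

Run:
```python
from h import *
plan([.622,-.062,.10],96.2,4)
```

```text
from [ 0.4977 -0.0751  0.1445] yaw 98.51 zaxis [-0.006 -0.    -1.   ]
-0.0014 0.0313 0.0109 -0.0138 -0.0011 0.0961
-0.0010 0.0313 0.0110 -0.0138 -0.0011 0.0961
-0.0007 0.0313 0.0110 -0.0138 -0.0011 0.0961
-0.0004 0.0313 0.0111 -0.0138 -0.0011 0.0961
```

Emit:
{"name": "arm_command", "arguments": {
  "series": "1 -0.001 0.031 0.006 -0.014 0 0.096; 1 -0.001 0.031 0.011 -0.014 0 0.096; 1 -0.001 0.031 0.011 -0.014 0 0.096; 1 0 0.031 0.011 -0.014 0 0.096; 1 0 0 0 0 0 0"
}}

```text
clock: 5.75
eef_pos: [0.6226, -0.0608, 0.1031]
tcp_rot: [-0.001, 0.668, 0.744, 0.0]
wrist_force: [0.2, 0.3, -1.8]
gripper_width: 0.0229
grasp_force: 40.3
```

Emit:
{"name": "arm_command", "arguments": {
  "series": "1 0 0 0 0 0 0; 1 0 0 0 0 0 0; 1 0 0 0 0 0 0"
}}

```text
clock: 6.05
eef_pos: [0.6205, -0.0621, 0.1055]
tcp_rot: [0.0, 0.668, 0.744, 0.0]
wrist_force: [0.2, 0.7, -1.3]
gripper_width: 0.0229
grasp_force: 40.3
```

Run:
```python
from h import *
st,im=snap('wrist','w3.png');print(st['wrist_force'])
plan([.622,-.062,.08],96.2,1,st)
_,t=snap('top');
a=cv2.resize(im[0:330,180:480],None,fx=1.8,fy=1.8,interpolation=cv2.INTER_CUBIC)[:,:,::-1]
cv2.imwrite('pics/v3.png',a)
```

```text
[ 0.16518718  0.730402   -1.30094447]
from [ 0.6205 -0.0621  0.1055] yaw 96.17 zaxis [ 0.  0. -1.]
-0.0000 0.0015 0.0255 0.0028 -0.0022 -0.0046
```

View pics/v3.png

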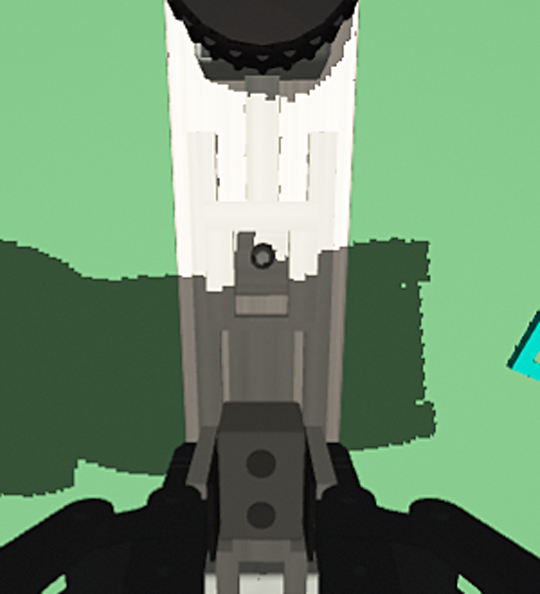

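The carriage post's tip (262,256 in the crop) sits centred in the eye's width (236–289), in line with the box. Lowering.

Emit:
{"name": "arm_command", "arguments": {
  "series": "1 0 0 0.02 0 0 0; 1 0 0 0.02 0 0 0; 1 0 0 0.01 0 0 0; 1 0 0 0.01 0 0 0; 1 0 0 0 0 0 0"
}}

```text
clock: 6.65
eef_pos: [0.6205, -0.0618, 0.0443]
tcp_rot: [-0.001, 0.668, 0.744, -0.0]
wrist_force: [-0.4, -0.2, -0.4]
gripper_width: 0.0229
grasp_force: 40.4
```

Emit:
{"name": "arm_command", "arguments": {
  "series": "1 0 0 0 0 0 0; 1 0 0 0 0 0 0; 1 0 0 0 0 0 0"
}}

```text
clock: 6.95
eef_pos: [0.6212, -0.0619, 0.0456]
tcp_rot: [0.0, 0.668, 0.744, 0.0]
wrist_force: [-0.0, 0.2, -1.5]
gripper_width: 0.0234
grasp_force: 40.4
```

Emit:
{"name": "arm_command", "arguments": {
  "series": "1 0 0 0.004 0 0 0; 1 0 0 0.003 0 0 0; 1 0 0 0 0 0 0; 1 0 0 0 0 0 0"
}}

```text
clock: 7.35
eef_pos: [0.6209, -0.0619, 0.038]
tcp_rot: [-0.0, 0.668, 0.744, 0.0]
wrist_force: [-1.2, 0.3, 3.1]
gripper_width: 0.0231
grasp_force: 41.0
```

Run:
```python
from h import *
st,im=snap('wrist','w4.png');print(st['wrist_force'],st['eef_pos'],st['ft_torque'])
_,s=snap('scene')
a=cv2.resize(im[0:330,180:480],(400,440))[:,:,::-1]
b=cv2.resize(s[175:275,230:370],(400,286),interpolation=cv2.INTER_CUBIC)[:,:,::-1]
b=np.vstack([b,np.zeros((154,400,3),np.uint8)])
cv2.imwrite('pics/v4.png',np.hstack([a,b]))
```

```text
[-1.21882996  0.26298762  3.05113137] [ 0.62093285 -0.06188188  0.03803646] [-0.04478063  0.26683342 -0.01800319]
```

View pics/v4.png

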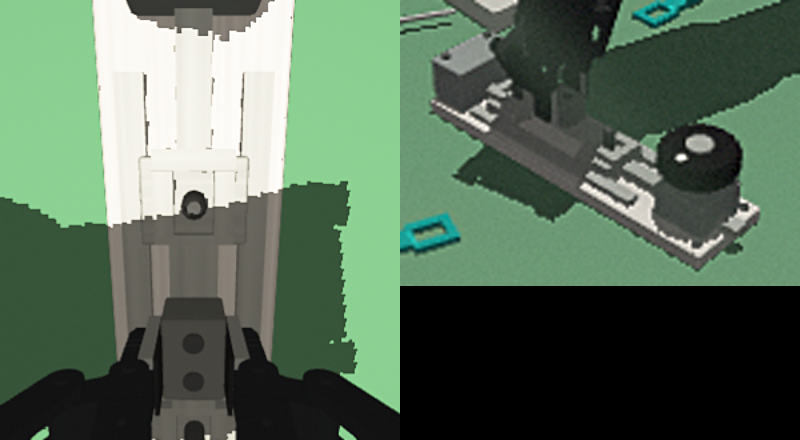

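Both posts show through the eyes, (193,205) and (193,432) in the left panel, and the link rests on the blocks. Letting go and rising.

Emit:
{"name": "arm_command", "arguments": {
  "series": "0.4 0 0 0 0 0 0; 0 0 0 0 0 0 0; 0 0 0 0 0 0 0; 0 0 0 -0.02 0 0 0; 0 0 0 -0.04 0 0 0"
}}

```text
clock: 7.95
eef_pos: [0.6196, -0.0617, 0.0965]
tcp_rot: [-0.002, 0.668, 0.744, -0.001]
wrist_force: [0.6, -0.6, 0.7]
gripper_width: 0.085
grasp_force: 0.0
```

Emit:
{"name": "arm_command", "arguments": {
  "series": "0 0 0 -0.05 0 0 0; 0 0.03 0 -0.03 0 0 0; 0 0.03 0 0 0 0 0; 0 0 0 0 0 0 0; 0 0 0 0 0 0 0"
}}

```text
clock: 8.45
eef_pos: [0.6144, -0.0021, 0.1779]
tcp_rot: [-0.0, 0.668, 0.744, 0.0]
wrist_force: [0.1, -0.5, -0.1]
gripper_width: 0.0853
grasp_force: 0.0
```

Run:
```python
from h import *
st,im=snap('wrist','w5.png');print(st['q'].round(3),st['eef_pos'])
marks('wrist',[('wheel_center',.069),('link_center',.048),('carriage_post',.03),('anchor_post',.03)],st)
g=cv2.cvtColor(im,cv2.COLOR_RGB2GRAY)
cv2.imwrite('pics/v5.png',im[:,100:560,::-1])
```

```text
[ 0.11   0.843 -0.342  1.394  0.311  0.957 -0.197] [ 0.61435767 -0.00205768  0.17793172]
wrist wheel_center 0.81 [322, 97] [0.603 0.088 0.069]
wrist link_center 0.73 [494, 247] [ 0.805 -0.044  0.048]
wrist link_center 0.66 [325, 244] [ 0.622 -0.059  0.048]
wrist carriage_post 0.6 [328, 192] [ 0.619 -0.006  0.03 ]
wrist anchor_post 0.57 [322, 281] [ 0.625 -0.118  0.03 ]
```

View pics/v5.png

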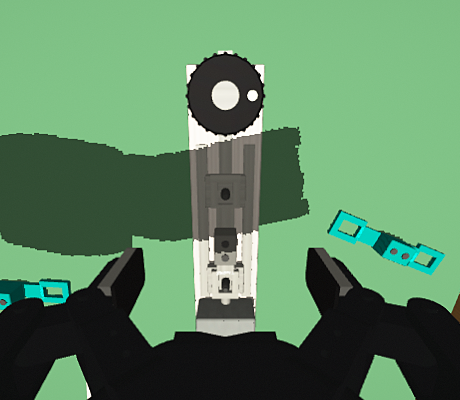

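The link lies hooked on both posts, at (225,190) and (225,278). The wheel disc spans columns 188–264 and rows 53–136, centre (226,95) in this view, which is column 326 in the full picture. Its index dot is at (252,96). I'll move over it and pre-turn the tool counter-clockwise.

Emit:
{"name": "arm_command", "arguments": {
  "series": "0 0.04 0 0 0 0 0; 0 0.04 0 0 0 0 0; 0 0.01 0 0 0 0 -1; 0 0 0 0 0 0 -1; 0 0 0 0 0 0 -1"
}}

```text
clock: 9.2
eef_pos: [0.6048, 0.0872, 0.1779]
tcp_rot: [-0.0, 0.541, 0.841, 0.0]
wrist_force: [0.2, -0.3, -0.9]
gripper_width: 0.0856
grasp_force: 0.0
```

Emit:
{"name": "arm_command", "arguments": {
  "series": "0 0 0 0 0 0 -1; 0 0 0 0 0 0 -1; 0 0 0 0 0 0 -1; 0 0 0 0 0 0 -1; 0 0 0 0 0 0 -1"
}}

```text
clock: 9.7
eef_pos: [0.6048, 0.0867, 0.1779]
tcp_rot: [-0.0, 0.306, 0.952, 0.0]
wrist_force: [-0.1, -0.8, 0.2]
gripper_width: 0.0848
grasp_force: 0.0
```

Emit:
{"name": "arm_command", "arguments": {
  "series": "0 0 0 0 0 0 -1; 0 0 0 0 0 0 -1; 0 0 0 0 0 0 -1; 0 0 0 0 0 0 -1; 0 0 0 0 0 0 -1"
}}

```text
clock: 10.2
eef_pos: [0.6048, 0.0866, 0.1779]
tcp_rot: [-0.0, 0.049, 0.999, 0.0]
wrist_force: [-0.3, 0.1, -0.7]
gripper_width: 0.0857
grasp_force: 0.0
```

Emit:
{"name": "arm_command", "arguments": {
  "series": "0 0 0 0 0 0 0; 0 0 0 0 0 0 0; 0 0 0 0 0 0 0"
}}

```text
clock: 10.5
eef_pos: [0.6048, 0.0871, 0.1781]
tcp_rot: [-0.0, 0.052, 0.999, 0.0]
wrist_force: [0.3, 0.5, -0.0]
gripper_width: 0.0857
grasp_force: 0.0
```

Run:
```python
from h import *
st,im=snap('wrist','w6.png');print(st['q'].round(3))
marks('wrist',[('wheel_center',.069)],st)
g=im.max(2); m=(g<60).astype(np.uint8);n,l,s,c=cv2.connectedComponentsWithStats(m)
for i in range(1,n):
    if s[i,4]>800: print(s[i],c[i].round())
plan([.605,.088,.12],175,1,st)
# top-camera check of hub/dark disc
_,t=snap('top');print(at('top',277,197,.08))
```

```text
[ 0.116  0.895 -0.696  1.402  0.609  1.064  0.775]
wrist wheel_center 0.76 [325, 197] [0.605 0.088 0.069]
wrist wheel_center 0.21 [148, 228] [ 0.618 -0.09   0.069]
[ 530   34   46   46 1592] [552.  56.]
[ 290  160   72   74 3426] [326. 196.]
[  85  201   55   66 1514] [114. 231.]
[   18   248   615   152 45260] [325. 350.]
from [0.6048 0.0871 0.1781] yaw 174.02 zaxis [-0.  0. -1.]
-0.0001 0.0009 0.0581 0.0040 -0.0005 -0.1632
[0.60068024 0.08802246 0.08      ]
```

View pics/w6.png

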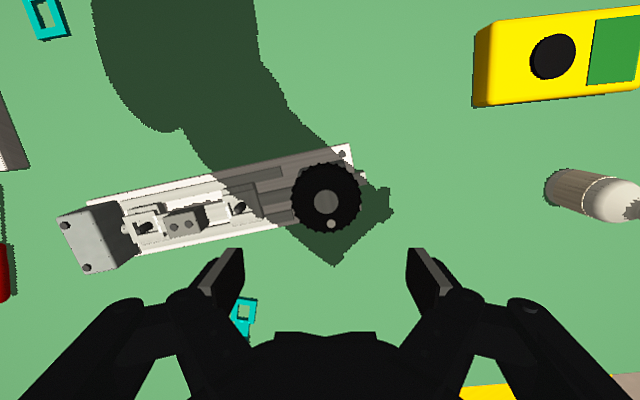

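The wheel disc is centred at (326,197), spanning columns 290–362, which puts it at (0.605, 0.088) under the tool. The link is still hooked at (185,222). Descending and gripping.

Emit:
{"name": "arm_command", "arguments": {
  "series": "0 0 0.001 0.03 0 0 0; 0 0 0 0.04 0 0 0; 0 0 0 0.04 0 0 0; 0 0 0 0.02 0 0 0; 0 0 0 0 0 0 0"
}}

```text
clock: 11.15
eef_pos: [0.6036, 0.088, 0.0457]
tcp_rot: [-0.002, 0.051, 0.999, -0.0]
wrist_force: [0.7, -0.3, 0.5]
gripper_width: 0.0855
grasp_force: 0.0
```

Emit:
{"name": "arm_command", "arguments": {
  "series": "0 0 0 0 0 0 0; 0 0 0 0 0 0 0; 0.2 0 0 0 0 0 0; 0.3 0 0 0 0 0 0; 0.4 0 0 0 0 0 0",
  "grip_force": 60
}}

```text
clock: 11.65
eef_pos: [0.6053, 0.0879, 0.0494]
tcp_rot: [0.001, 0.051, 0.999, -0.0]
wrist_force: [-3.5, -3.5, 15.9]
gripper_width: 0.0623
grasp_force: 62.2
```

Emit:
{"name": "arm_command", "arguments": {
  "series": "1 0 0 0 0 0 0; 1 0 0 0 0 0 0; 1 0 0 0 0 0 0; 1 0 0 0 0 0 0"
}}

```text
clock: 12.05
eef_pos: [0.6053, 0.0879, 0.0494]
tcp_rot: [0.001, 0.051, 0.999, -0.0]
wrist_force: [-2.5, -3.1, 16.3]
gripper_width: 0.0622
grasp_force: 62.2
```

```bash
cat >> h.py <<'E'
def show():
    s=status.read_state();w,x,y,z=s['tcp_rot']
    print(round(s['clock'],2),'yaw',np.degrees(2*np.arctan2(y,x)).round(2),'p',s['eef_pos'].round(4),'F',s['wrist_force'].round(1),'T',s['ft_torque'].round(3),'eff7',s['effort'][6].round(3),'q',s['q'].round(2),'g',s['grasp_force'].round(0),s['gripper_width'].round(4))
E
python3 -c "from h import *;show()"
```

```text
Traceback (most recent call last):
  File "h.py", line 35, in show
    print(round(s['clock'],2),'yaw',np.degrees(2*np.arctan2(y,x)).round(2),'p',s['eef_pos'].round(4),'F',s['wrist_force'].round(1),'T',s['ft_torque'].round(3),'eff7',s['effort'][6].round(3),'q',s['q'].round(2),'g',s['grasp_force'].round(0),s['gripper_width'].round(4))
                                                                                                                                                                                                                      ^^^^^^^^^^^^^^^^^^^^^^
AttributeError: 'float' object has no attribute 'round'
```

```bash
sed -i "s/s\['grasp_force'\].round(0),s\['gripper_width'\].round(4)/round(s['grasp_force']),round(s['gripper_width'],4)/" h.py; python3 -c "from h import *;show()"
```

```text
12.05 yaw 174.16 p [0.6053 0.0879 0.0494] F [-2.5 -3.1 16.3] T [-0.893  0.909  0.122] eff7 -0.09 q [ 0.08  1.06 -0.6   1.5   0.74  0.82  0.67] g 62 0.0622
```

Emit:
{"name": "arm_command", "arguments": {
  "series": "1 0 0 -0.001 0 0 0.5; 1 0 0 -0.001 0 0 0.5; 1 0 0 0 0 0 0.5; 1 0 0 0 0 0 0.5; 1 0 0 0 0 0 0.5"
}}

```text
clock: 12.55
eef_pos: [0.6051, 0.0877, 0.0498]
tcp_rot: [0.0, 0.182, 0.983, -0.0]
wrist_force: [6.6, -1.5, -15.0]
gripper_width: 0.0614
grasp_force: 72.9
```

```bash
python3 -c "from h import *;show()"
```

```text
12.55 yaw 159.07 p [0.6051 0.0877 0.0498] F [  6.6  -1.5 -15. ] T [-0.415 -1.18   0.47 ] eff7 0.877 q [ 0.05  1.05 -0.54  1.5   0.68  0.79  0.45] g 73 0.0614
```

Emit:
{"name": "arm_command", "arguments": {
  "series": "1 0 0 0 0 0 0.5; 1 0 0 0 0 0 0.5; 1 0 0 0 0 0 0.5; 1 0 0 0 0 0 0.5; 1 0 0 0 0 0 0.5"
}}

```text
clock: 13.05
eef_pos: [0.6051, 0.0876, 0.0498]
tcp_rot: [0.0, 0.308, 0.951, -0.0]
wrist_force: [5.2, -2.3, -14.4]
gripper_width: 0.0619
grasp_force: 72.9
```

```bash
python3 -c "from h import *;show()"
```

```text
13.05 yaw 144.06 p [0.6051 0.0876 0.0498] F [  5.2  -2.3 -14.4] T [-0.511 -1.034  0.49 ] eff7 0.842 q [ 0.02  1.04 -0.47  1.5   0.61  0.76  0.24] g 73 0.0619
```

Emit:
{"name": "arm_command", "arguments": {
  "series": "1 0 0 0.001 0 0 0.5; 1 0 0 0 0 0 0.5; 1 0 0 0 0 0 0.5; 1 0 0 0 0 0 0.5; 1 0 0 0 0 0 0.5"
}}

```text
clock: 13.55
eef_pos: [0.605, 0.0875, 0.0496]
tcp_rot: [0.0, 0.43, 0.903, -0.0]
wrist_force: [-0.7, -4.2, 2.0]
gripper_width: 0.0617
grasp_force: 74.8
```

```bash
python3 -c "from h import *;show()"
```

```text
13.55 yaw 129.06 p [0.605  0.0875 0.0496] F [-0.7 -4.2  2. ] T [-1.004  0.256  0.511] eff7 0.8 q [-0.01  1.03 -0.4   1.5   0.53  0.73  0.04] g 75 0.0617
```

Emit:
{"name": "arm_command", "arguments": {
  "series": "1 0 0 0 0 0 0.5; 1 0 0 0 0 0 0.5; 1 0 0 0 0 0 0.5; 1 0 0 0 0 0 0.5; 1 0 0 0 0 0 0.5"
}}

```text
clock: 14.05
eef_pos: [0.6049, 0.0875, 0.0497]
tcp_rot: [0.0, 0.544, 0.839, -0.0]
wrist_force: [-1.0, -4.9, 3.2]
gripper_width: 0.0619
grasp_force: 74.8
```

```bash
python3 -c "from h import *;show()"
```

```text
14.05 yaw 114.05 p [0.6049 0.0875 0.0497] F [-1.  -4.9  3.2] T [-1.024  0.463  0.517] eff7 0.767 q [-0.04  1.02 -0.34  1.5   0.45  0.7  -0.16] g 75 0.0619
```

Emit:
{"name": "arm_command", "arguments": {
  "series": "1 0 0 0 0 0 0.5; 1 0 0 0 0 0 0.5; 1 0 0 0 0 0 0.5; 1 0 0 0 0 0 0.5; 1 0 0 0 0 0 0.5"
}}

```text
clock: 14.55
eef_pos: [0.6048, 0.0874, 0.0497]
tcp_rot: [0.0, 0.649, 0.761, -0.0]
wrist_force: [-2.4, -4.4, 3.3]
gripper_width: 0.0619
grasp_force: 74.9
```

Run:
```python
from h import *
show();snap('top','t7.png')
marks('top',[('carriage_post',.03),('anchor_post',.03),('link_center',.048)])
```

```text
14.55 yaw 99.06 p [0.6048 0.0874 0.0497] F [-2.4 -4.4  3.3] T [-1.063  0.673  0.535] eff7 0.733 q [-0.07  1.01 -0.27  1.5   0.37  0.68 -0.35] g 75 0.0619
top anchor_post 0.5 [359, 188] [ 0.629 -0.115  0.03 ]
top link_center 0.98 [330, 113] [ 0.818 -0.044  0.048]
top link_center 0.81 [231, 320] [0.307 0.2   0.048]
top link_center 0.67 [387, 304] [ 0.342 -0.175  0.048]
```

Emit:
{"name": "arm_command", "arguments": {
  "series": "1 0 0 0 0 0 0.5; 1 0 0 0 0 0 0.5; 1 0 0 0 0 0 0.5; 1 0 0 0 0 0 0.5; 1 0 0 0 0 0 0.5"
}}

```text
clock: 15.25
eef_pos: [0.6047, 0.0875, 0.0496]
tcp_rot: [0.0, 0.743, 0.67, -0.0]
wrist_force: [-3.5, -5.2, 3.9]
gripper_width: 0.0616
grasp_force: 75.0
```

```bash
python3 -c "from h import *;show()"
```

```text
15.25 yaw 84.06 p [0.6047 0.0875 0.0496] F [-3.5 -5.2  3.9] T [-1.062  0.851  0.527] eff7 0.702 q [-0.1   1.01 -0.2   1.5   0.28  0.66 -0.54] g 75 0.0616
```

Emit:
{"name": "arm_command", "arguments": {
  "series": "1 0 0 0 0 0 0.5; 1 0 0 0 0 0 0.5; 1 0 0 0 0 0 0.5; 1 0 0 0 0 0 0.5; 1 0 0 0 0 0 0.5"
}}

```text
clock: 15.75
eef_pos: [0.6046, 0.0875, 0.0496]
tcp_rot: [0.0, 0.824, 0.567, -0.0]
wrist_force: [-4.0, -5.1, 5.8]
gripper_width: 0.0618
grasp_force: 75.1
```

```bash
python3 -c "from h import *;show()"
```

```text
15.75 yaw 69.06 p [0.6046 0.0875 0.0496] F [-4.  -5.1  5.8] T [-1.047  0.942  0.456] eff7 0.682 q [-0.13  1.   -0.13  1.51  0.19  0.65 -0.72] g 75 0.0618
```

Emit:
{"name": "arm_command", "arguments": {
  "series": "1 0 0 0 0 0 0.5; 1 0 0 0 0 0 0.5; 1 0 0 0 0 0 0.5; 1 0 0 0 0 0 0.5"
}}

```text
clock: 16.15
eef_pos: [0.6044, 0.0875, 0.0496]
tcp_rot: [0.0, 0.879, 0.478, -0.0]
wrist_force: [-4.5, -4.6, 5.7]
gripper_width: 0.0621
grasp_force: 75.1
```

```bash
python3 -c "from h import *;show()"
```

```text
16.15 yaw 57.06 p [0.6044 0.0875 0.0496] F [-4.5 -4.6  5.7] T [-1.001  1.139  0.528] eff7 0.67 q [-0.16  1.   -0.08  1.51  0.11  0.64 -0.87] g 75 0.0621
```

Emit:
{"name": "arm_command", "arguments": {
  "series": "1 0 0 0 0 0 0.5; 1 0 0 0 0 0 0.5; 1 0 0 0 0 0 0.5; 1 0 0 0 0 0 0.5"
}}

```text
clock: 16.55
eef_pos: [0.6044, 0.0876, 0.0496]
tcp_rot: [-0.0, 0.924, 0.383, -0.001]
wrist_force: [-6.0, -5.6, 6.9]
gripper_width: 0.0619
grasp_force: 75.1
```

```bash
python3 -c "from h import *;show()"
```

```text
16.55 yaw 45.07 p [0.6044 0.0876 0.0496] F [-6.  -5.6  6.9] T [-0.985  1.286  0.634] eff7 0.521 q [-0.18  1.   -0.03  1.51  0.04  0.63 -1.01] g 75 0.0619
```

Emit:
{"name": "arm_command", "arguments": {
  "series": "1 0 0 0 0 0 0.5; 1 0 0 0 0 0 0.5"
}}

```text
clock: 16.75
eef_pos: [0.6044, 0.0877, 0.0496]
tcp_rot: [-0.0, 0.942, 0.335, -0.001]
wrist_force: [-5.4, -5.7, 6.1]
gripper_width: 0.0618
grasp_force: 75.2
```

```bash
python3 -c "from h import *;show()"
```

```text
16.75 yaw 39.09 p [0.6044 0.0877 0.0496] F [-5.4 -5.7  6.1] T [-0.852  1.246  0.799] eff7 0.422 q [-0.2   1.   -0.    1.51  0.    0.63 -1.09] g 75 0.0618
```

Emit:
{"name": "arm_command", "arguments": {
  "series": "1 0 0 0 0 0 0.4; 1 0 0 0 0 0 0.4"
}}

```text
clock: 16.95
eef_pos: [0.6043, 0.0877, 0.0496]
tcp_rot: [-0.0, 0.956, 0.295, -0.001]
wrist_force: [-5.3, -5.3, 6.5]
gripper_width: 0.0618
grasp_force: 75.2
```

```bash
python3 -c "from h import *;show()"
```

```text
16.95 yaw 34.31 p [0.6043 0.0877 0.0496] F [-5.3 -5.3  6.5] T [-0.817  1.337  0.862] eff7 0.084 q [-0.21  1.    0.02  1.51 -0.03  0.63 -1.14] g 75 0.0618
```

Emit:
{"name": "arm_command", "arguments": {
  "series": "1 0 0 0 0 0 0; 0 0 0 0 0 0 0; 0 0 0 0 0 0 0; 0 0 0 0 0 0 0; 0 0 0 0 0 0 0"
}}

```text
clock: 17.45
eef_pos: [0.605, 0.0884, 0.0492]
tcp_rot: [-0.0, 0.955, 0.296, 0.0]
wrist_force: [0.2, 0.6, 0.5]
gripper_width: 0.0854
grasp_force: 0.0
```

Emit:
{"name": "arm_command", "arguments": {
  "series": "0 0 0 -0.02 0 0 0; 0 0 0 -0.04 0 0 0; 0 0 0 -0.05 0 0 0; 0 0 0 -0.02 0 0 0; 0 0 0 0 0 0 0"
}}

```text
clock: 17.95
eef_pos: [0.606, 0.0885, 0.1822]
tcp_rot: [-0.0, 0.955, 0.296, 0.003]
wrist_force: [-0.3, 0.8, -0.7]
gripper_width: 0.0857
grasp_force: 0.0
```

Emit:
{"name": "arm_command", "arguments": {
  "series": "0 0 0 0 0 0 0; 0 0 0 0 0 0 0; 0 0 0 0 0 0 0"
}}

```text
clock: 18.25
eef_pos: [0.6045, 0.0882, 0.1781]
tcp_rot: [-0.0, 0.955, 0.296, -0.001]
wrist_force: [0.3, -0.2, 1.3]
gripper_width: 0.0854
grasp_force: 0.0
```

Run:
```python
from h import *
show();st,im=snap('wrist','w8.png')
marks('wrist',[('carriage_post',.03),('anchor_post',.03),('link_center',.048)],st)
```

```text
18.25 yaw 34.38 p [0.6045 0.0882 0.1781] F [ 0.3 -0.2  1.3] T [-0.006 -0.006  0.032] eff7 0.0 q [-0.21  0.83  0.03  1.41 -0.03  0.9  -1.14] g 0 0.0854
wrist carriage_post 0.87 [381, 214] [0.616 0.02  0.03 ]
wrist anchor_post 0.56 [469, 264] [ 0.625 -0.105  0.03 ]
wrist link_center 0.86 [428, 243] [ 0.621 -0.036  0.048]
```

View pics/w8.png

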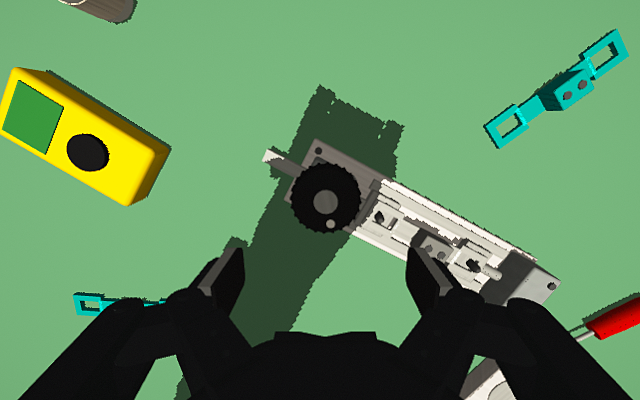

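The wheel dot sits at (331,225), the same place relative to the tool as before winding, so the wheel turned the full 140° without slipping. The posts at (381,214) and (470,264) are 126 mm apart, which is what a taut link gives. The link lies flat and the gripper is clear.

```bash
python3 -c "from cell import order; print(order.job_done())"
```

```text
the job is handed in; nothing more can be done
None
```

The link is hooked flat over both posts, the wheel is wound to about 0.35 N m above free-turning torque (set 0.3, overtight 0.5), the gripper is clear, and the job is handed in at about 18 s.

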